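Close the open filter-cover screw with the fork key

TASK

One of the two captive bar-headed screws on the filter cover of the blue cooling unit is still open: its bar stands askew, while the closed one's bar lies along the cover's long edge. Take the fork key from its tray, fit it over the open screw and turn it clockwise (seen from above) with the key until it stops, leaving the other screw closed; then stand the key upright in its tray again and let go of it.

Things in the scene. Friction and masses are not known exactly. Their poses are not given: they have to be found in the camera images.
- fork_key: Fork key upright in the tray, 85 mm tall, 150 g; stands by itself. Origin: centre of its underside, z up. Two parallel steel prongs below: 44 mm long along x, 6 mm thick, 16 mm deep, 16 mm apart (28 over both, across y). Shank 16 mm thick. Black handle block 45 to 85 mm above the origin, 44 mm along x, 22 mm along y: grasp across y at about 66 mm. A half turn gives the same key.
- open_screw (a joint): Turn of the open screw, rad. Starts at 0 to 0.3 (open), grows clockwise seen from above, ends at a fixed stop at 1.2 (closed: bar parallel to the cover's long edge). Stiff with friction of about 0.12 N m, stays where it is left.
- open_screw_top (a point): Centre of the top of the open screw's bar, on the turning axis; x runs along the bar, z up. Steel bar 40 mm long, 6 thick, 12 high, on a round black flange 54 mm wide, its top 12 mm below this point, 109 mm above the table. The key's prongs straddle the bar; fitted: key underside over 5 mm below this point. The key turns up to 14 degrees before it drives the bar.
- shut_screw (a joint): Turn of the other screw, the same in kind, rad: starts closed at 1.14 to 1.2; leave it closed. The two screws stand 200 mm apart along the long axis of the cover; either may be the open one.
- tray_in (a point): Centre of the inner floor of the key's square steel tray, fixed on the table, 130 mm square outside, walls 5 mm thick and 20 mm high, floor 5 mm thick.

How it is judged:
On the way, in this order (a step that is already met when the one before it is completed fails the run):
1. the fork key is fitted over the open screw's bar (horizontal distance between fork_key and open_screw_top below 0.02 m and z of fork_key in the frame of open_screw_top below -0.005 m and value of joint open_screw below 0.8 rad), for 0.1 s.
2. the open screw is turned to within 0.2 rad of its stop with the key on it (value of joint open_screw above 1 rad and horizontal distance between fork_key and open_screw_top below 0.02 m and z of fork_key in the frame of open_screw_top below -0.005 m), for 0.1 s.
At the end, for the whole second after the job is handed in: Both screws are closed (within 0.2 rad of the stop), and the fork key stands upright (within 10 degrees) and still on the floor of its tray, released (value of joint each of open_screw, shut_screw above 1 rad and horizontal distance between fork_key and tray_in below 0.07 m and z of fork_key in the frame of tray_in below 0.006 m and angle between fork_key's own z axis and vertical below 0.17 rad and linear speed of fork_key below 0.02 m/s); the robot touches nothing.
It fails at once if the other, closed screw is turned back by more than 0.25 rad from its stop (value of joint shut_screw below 0.95 rad).
It also fails if it takes over 48 s, if anything falls off the work surface, if the arm or the gripper's body presses on something with over 40 N, if the wrist force passes 120 N, or if a joint passes its speed limit or range.

ROBOT

A 6-joint arm with a two-finger parallel gripper is mounted at the origin on the work surface. World frame = base frame: x ahead of the robot, y to its left, z up, the work surface at z = 0. Lengths are in m, angles in rad, forces in N, time in s.
With the tool pointing down it reaches from about 0.375 to 0.9 m from the base axis. Payload 3.1 kg.
Tool frame: the origin (TCP) lies on the centre line of the jaws, within the pads' length; the fingertips stand 22 mm ahead of it and the grasp point (between the pads) lies 3 mm ahead of it; z points along the fingers, y is the line along which they close (so a half turn about z gives the same grasp; the last joint's range is limited). The gripper opens to 85 mm and grips with 20 to 120 N. Pads are 22 mm wide; open, the fingers measure 114 mm over their backs; the gripper's body (76 mm by 85 mm) begins 54 mm behind the grasp point. The pads swing forward as they close: fully open they stand 13 mm farther back than shut.
Start: joints at [1.113, 0.527, 1.433, -0, 1.181, -0.178], TCP at [0.173, 0.601, 0.253] pointing down, gripper open.
Joint ranges: [-3.08, 3.08], [-0.75, 2.2], [0.22, 2.44], [-1.43, 4.57], [0, 2.65], [-2.85, 2.85]. Speed limits (rad/s): [2.79, 2.79, 3.14, 3.14, 3.14, 3.14].

INTERFACE

Orientations are given as a unit quaternion [x, y, z, w].
In Python, from station import manip gives the robot as it stands.
- The arm moves only by the shell command python3 drive.py FILE [FORCE], which reads ROWS from the file FILE. ROWS is a JSON object whose key "deltas" holds a list of rows, 1 to 20 of them, each of 5 numbers: dx, dy, dz in m, then a turn about the tool's z in rad, then the opening from 0.0 (shut) to 1.0 (fully open); each row is the pose to reach, as a shift and turn from the pose commanded when the command began, along the tool's axes at that moment; what a row does not reach only later rows make up. A row lasts 1/10 s, in which the tool goes at most 0.05 m and 0.15 rad, less where a joint would pass 70% of its speed; a pose out of reach is approached as far as the arm can. The fingers move at their own pace and stop on an object; FORCE is the grip in N (left out, the last holds). Time passes only in rows, so rows that do not move let the fingers close. It prints the time, the measured TCP pose, the force, the opening and the grip force at its end. Input that does not fit is refused with a message, and nothing moves.
- manip.sense(): the state, without advancing time (a new reading comes with each control period).
- manip.snapshot(name): name is "scene" or "top" or "wrist"; returns a dict with "pixels" (420x560x3 uint8, red, green, blue), "range_z" (420x560 float32, m along the optical axis (not along the pixel's ray), 0 where there is no reading), "fov_y" (degrees; the focal length in pixels is half the picture's height over the tangent of half this angle, whatever the lens; pixels are square), "cx", "cy" (the principal point, pixels), "R" (3x3) and "t" (3): a world point X has camera coordinates R X + t; the wrist camera has in their place "hand_eye" (4x4, takes a point from camera to tool coordinates, whose origin is the TCP and whose axes are the flange's). Camera axes: x right, y down, z forward; pixel columns grow to the right and rows downward; lengths in m; the calibration is good to about 2 mm. A picture is of the moment at which its call begins: read the wrist's pose just before it.
- manip.sign_off(): hands the job in; it is judged then, once.
The state is a dict: "t": time; "q": joint angles; "qd": joint speeds; "tau": joint torques, N m; "tcp_pos": TCP position; "tool_rot": TCP orientation; "force": force on the tool from outside, world axes, zero at the start; "ft_torque": the same for the moment, N m; "finger_gap": opening from 0.0 (shut) to 1.0 (fully open); "gripper_force": force on a finger pad.
Only numpy, scipy, OpenCV 4.12 (cv2) and the standard library are available. Lean on these libraries where they do the work, as an engineer would, in place of code of your own. Each camera call takes 0.05 s, during which the arm holds its last target. There are 200 camera calls.

## Working session

There is one attempt and no reset: what is moved stays moved. The work goes in short steps, Python scripts to look and compute and a shell command to move; the robot and the scene stay as the last step left them, time stands still between calls to the robot, and variables do not carry over. Pictures are saved under pics/ and viewed, at most 10 in all, crops included, and the job is handed in when it is done.

```bash
ls; mkdir -p pics; cat > h.py <<'E'
import numpy as np, cv2
from station import manip
from scipy.spatial.transform import Rotation as Rn
def snap(n):
    s=manip.sense(); d=manip.snapshot(n)
    h,w=d["range_z"].shape; f=h/2/np.tan(np.radians(d["fov_y"])/2)
    v,u=np.mgrid[:h,:w]; z=d["range_z"].astype(float)
    P=np.stack([(u-d["cx"])/f*z,(v-d["cy"])/f*z,z],-1)
    if n=="wrist":
        H=np.array(d["hand_eye"]); T=Rn.from_quat(s["tool_rot"]).as_matrix()
        P=(P@H[:3,:3].T+H[:3,3])@T.T+np.array(s["tcp_pos"])
    else: P=(P-np.array(d["t"]))@np.array(d["R"])
    P[z==0]=np.nan
    return d["pixels"],P
def save(im,name,scale=1):
    cv2.imwrite("pics/"+name,cv2.resize(np.ascontiguousarray(im[...,::-1]),None,fx=scale,fy=scale))
E
python3 - <<'E'
from h import *
for n in("top","scene"):
    im,P=snap(n); save(im,n+"1.png"); np.savez("/tmp/"+n,im=im,P=P)
print(manip.sense())
E
```

```text
drive.py
pics
station.py
{'t': 0.1, 'q': array([ 1.11249271e+00,  5.28406026e-01,  1.43375723e+00,  1.41492748e-06,
        1.18141014e+00, -1.78498458e-01]), 'qd': array([-0.00054897, -0.00158513, -0.00460967, -0.00011465, -0.00058609,
        0.00059589]), 'tau': array([ 4.81214938e-04, -4.43303454e+01, -1.78585804e+01, -2.00569734e-04,
        3.91561742e-03,  3.74373684e-06]), 'tcp_pos': array([0.17230822, 0.60015972, 0.25241665]), 'tool_rot': array([ 1.39446843e-01,  9.90229063e-01, -9.40387981e-04, -3.10655583e-04]), 'force': array([-0.91803563,  0.05740074,  0.19882841]), 'ft_torque': array([-0.03269366, -0.04493893,  0.00447229]), 'gripper_force': 0.0, 'finger_gap': 1.000823320879645}
```

View pics/top1.png

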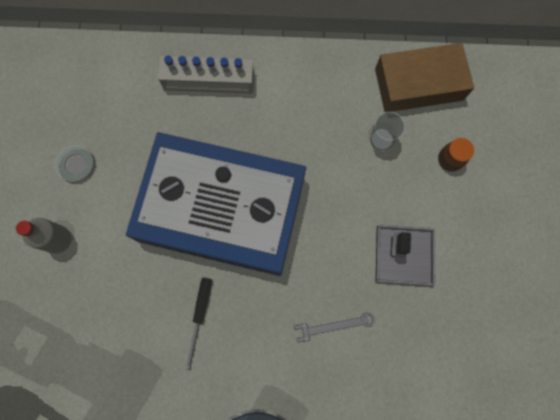

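View pics/scene1.png

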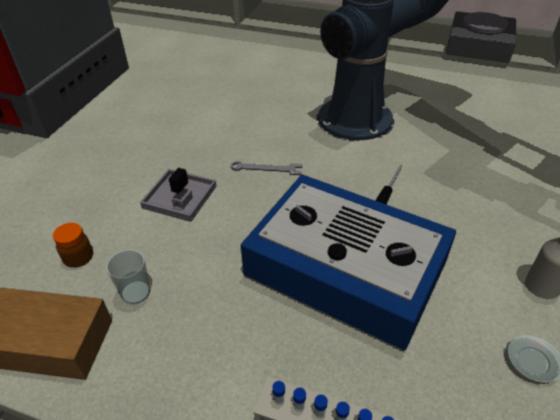

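The top view shows the tray at about (405,256) with the black key handle at (403,243). The left screw at (171,188) has its bar askew, so it is the open one; the right one at (262,209) lies along the cover's long edge. Next I measure these.

```bash
python3 - <<'E'
from h import *
d=np.load("/tmp/top.npz"); P=d["P"]; im=d["im"]
def box(sel):
    p=P[sel][:,:2]; r=cv2.minAreaRect(p.astype(np.float32)); b=cv2.boxPoints(r)
    e=b[1]-b[0],b[2]-b[1]; L=max(e,key=np.linalg.norm)
    return len(p),np.round(np.median(P[sel],0),4),np.round(r[0],4),np.round(r[1],4),"long ax",round(float(np.arctan2(L[1],L[0])),3)
m=np.zeros(P.shape[:2],bool)
def win(r0,r1,c0,c1): w=m.copy(); w[r0:r1,c0:c1]=1; return w
Z=np.nan_to_num(P[...,2])
print("px size",np.linalg.norm(P[188,172]-P[188,171]))
print("key top",box(win(220,275,380,430)&(Z>.07)))
print("key hist",np.histogram(Z[win(220,275,380,430)],bins=np.arange(-.01,.12,.01)))
print("tray",box(win(220,290,370,440)&(Z>.012)&(Z<.03)))
for n,(v,u) in dict(left=(188,171),right=(209,262)).items():
    w=win(v-16,v+17,u-16,u+17); print(n,P[v,u],np.histogram(Z[w],bins=np.arange(.09,.135,.004)))
    print(" bar",box(w&(Z>.116)))
    print(" dark",box(w&(im.mean(2)<70)))
print("cover",box(win(130,275,120,310)&(Z>.09)&(Z<.115)))
E
python3 - <<'E'
import sys; sys.path.insert(0,'.')
from h import *
d=np.load("/tmp/top.npz"); im=d["im"]
a=cv2.resize(im[160:240,140:300],None,fx=5,fy=5,interpolation=cv2.INTER_CUBIC)
b=cv2.resize(im[220:292,370:442],(400,400),interpolation=cv2.INTER_CUBIC)
save(np.clip(a*1.6,0,255).astype(np.uint8),"/../..pics/c.png")
E
```

```text
px size 0.0021511232941379558
key top (252, array([ 0.4716, -0.2968,  0.0897]), array([ 0.4726, -0.2985]), array([0.0227, 0.0441]), 'long ax', -0.079)
key hist (array([ 140, 2021,  128,  132,   30,    0,   17,   30,   26,  121,  105,
          0]), array([-0.01,  0.  ,  0.01,  0.02,  0.03,  0.04,  0.05,  0.06,  0.07,
        0.08,  0.09,  0.1 ,  0.11]))
tray (683, array([ 0.4616, -0.3004,  0.0196]), array([ 0.4549, -0.3163]), array([0.1302, 0.1307]), 'long ax', -0.025)
left [0.56501483 0.20417962 0.11243327] (array([  0,   0,   1, 179, 592, 234,  17,  35,  26,   1,   0]), array([0.09 , 0.094, 0.098, 0.102, 0.106, 0.11 , 0.114, 0.118, 0.122,
       0.126, 0.13 , 0.134]))
 bar (68, array([0.5653, 0.2042, 0.1216]), array([0.5663, 0.204 ]), array([0.0078, 0.0393]), 'long ax', -0.946)
 dark (371, array([nan, nan, nan]), array([0.5651, 0.2045]), array([0.0502, 0.0494]), 'long ax', 1.142)
right [0.52530596 0.00865069 0.11960431] (array([  0,   0,   5, 204, 600, 209,  10,  37,  19,   0,   0]), array([0.09 , 0.094, 0.098, 0.102, 0.106, 0.11 , 0.114, 0.118, 0.122,
       0.126, 0.13 , 0.134]))
 bar (59, array([0.5271, 0.0087, 0.1212]), array([0.5269, 0.0082]), array([0.0384, 0.0063]), 'long ax', 1.052)
 dark (374, array([nan, nan, nan]), array([0.5267, 0.01  ]), array([0.051 , 0.0486]), 'long ax', 0.04)
cover (16929, array([0.5388, 0.1049, 0.1055]), array([0.5472, 0.1065]), array([0.3403, 0.2412]), 'long ax', 1.374)
```

```bash
ls pics; python3 - <<'E'
from h import *
d=np.load("/tmp/top.npz"); P=d["P"]; im=d["im"]; Z=np.nan_to_num(P[...,2])
for n,c in dict(left=(.5655,.2042),right=(.527,.0085)).items():
    for zt in(.114,.117,.119):
        s=(np.hypot(P[...,0]-c[0],P[...,1]-c[1])<.024)&(Z>zt)
        p=P[s][:,:2]; q=p-p.mean(0); w,V=np.linalg.eigh(q.T@q)
        print(n,zt,len(p),p.mean(0).round(4),np.arctan(V[1,1]/V[0,1]).round(3))
# key: handle top edge angle / points
s=(np.hypot(P[...,0]-.4726,P[...,1]+.2985)<.03)&(Z>.083)
p=P[s][:,:2]; print(cv2.minAreaRect(p.astype(np.float32)),p.mean(0))
E
```

```text
c.png
scene1.png
top1.png
left 0.114 78 [0.5653 0.2037] -0.994
left 0.117 66 [0.5658 0.2037] -0.983
left 0.119 56 [0.566 0.204] -0.997
right 0.114 65 [0.5267 0.0082] 1.078
right 0.117 59 [0.5268 0.0085] 1.055
right 0.119 53 [0.5267 0.0081] 1.054
((0.47269928455352783, -0.29839202761650085), (0.022541651502251625, 0.044173840433359146), 84.77337646484375) [ 0.47202056 -0.29789232]
```

View pics/c.png

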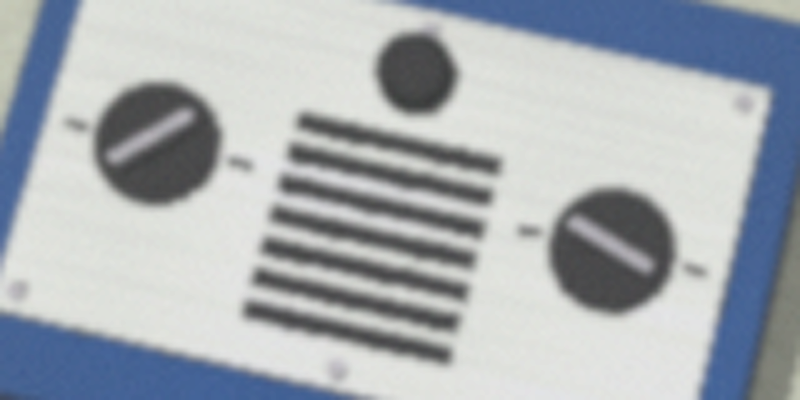

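The crop at 5x shows the left bar from (108,160) to (193,115) and the right bar from (570,222) to (650,268). The left bar is clearly the askew one. The right bar is about 17° off the cover axis, so the stop angle is worth checking with the wrist camera.

```bash
cat >> h.py <<'E'
def to(p,yang=None):
    "shift along current tool axes to world point p (TCP) and turn so tool y is at world angle yang (mod 2pi)"
    s=manip.sense(); T=Rn.from_quat(s["tool_rot"]).as_matrix(); v=T.T@(np.array(p)-s["tcp_pos"])
    a=np.arctan2(T[1,1],T[0,1]); t=0 if yang is None else (a-yang+np.pi)%(2*np.pi)-np.pi
    print("move",v.round(4),"turn",round(t,3),"yang",round(a,3),"tilt",T[:,2].round(4),"t",s["t"],"q",s["q"].round(2))
E
python3 - <<'E'
from h import *
d=manip.snapshot("wrist"); print(np.array(d["hand_eye"]).round(3),d["fov_y"])
to([.50,.17,.29],1.48)
E
```

```text
[[-0.002 -0.962 -0.274  0.069]
 [ 1.    -0.001 -0.002 -0.001]
 [ 0.001 -0.274  0.962 -0.121]
 [ 0.     0.     0.     1.   ]] 65.4098378648293
move [-0.4337 -0.3231 -0.037 ] turn -0.189 yang 1.291 tilt [-7.0e-04 -1.5e-03 -1.0e+00] t 0.15 q [ 1.11  0.53  1.43 -0.    1.18 -0.18]
```

```bash
echo '{"deltas":[[-0.04,-0.03,-0.02,-0.02,1],[-0.08,-0.06,-0.037,-0.04,1],[-0.12,-0.09,-0.037,-0.06,1],[-0.16,-0.12,-0.037,-0.08,1],[-0.2,-0.15,-0.037,-0.1,1],[-0.24,-0.18,-0.037,-0.12,1],[-0.28,-0.21,-0.037,-0.14,1],[-0.32,-0.24,-0.037,-0.16,1],[-0.36,-0.27,-0.037,-0.18,1],[-0.4,-0.3,-0.037,-0.189,1],[-0.434,-0.323,-0.037,-0.189,1],[-0.434,-0.323,-0.037,-0.189,1],[-0.434,-0.323,-0.037,-0.189,1]]}' > rows.txt && python3 drive.py rows.txt
cat >> h.py <<'E'
def pca(p):
    q=p-p.mean(0); w,V=np.linalg.eigh(q.T@q); return p.mean(0).round(4),round(float(np.arctan(V[1,1]/V[0,1])),3)
E
python3 - <<'E'
from h import *
im,P=snap("wrist"); save(im,"w1.png"); np.savez("/tmp/w1",im=im,P=P)
Z=np.nan_to_num(P[...,2])
for n,c in dict(left=(.5655,.2042),right=(.527,.0085)).items():
    s=(np.hypot(P[...,0]-c[0],P[...,1]-c[1])<.026)&(Z>.116)&(Z<.13)
    if s.sum()>20:
        p=P[s]; print(n,len(p),pca(p[:,:2]),np.median(p[:,2]),cv2.minAreaRect(p[:,:2].astype(np.float32)))
to([.4726,-.2985,.2],1.48)
E
```

```text
t: 1.45
tcp_pos: [0.5007, 0.1695, 0.2898]
tool_rot: [0.047, 0.999, 0.0, -0.001]
force: [-0.4, 0.4, 0.4]
finger_gap: 0.997
gripper_force: 0.0
left 310 (array([0.5639, 0.2037]), -0.988) 0.1208240185927904 ((0.5646352171897888, 0.20391146838665009), (0.0067102545872330666, 0.0397571325302124), 33.92276382446289)
right 372 (array([0.5248, 0.0089]), 1.055) 0.12100711178050845 ((0.5255175828933716, 0.008251565508544445), (0.039847441017627716, 0.007137362379580736), 60.33000183105469)
move [-0.016  -0.4694  0.0897] turn -0.001 yang 1.479 tilt [-1.9e-03  3.0e-04 -1.0e+00] t 1.5 q [ 0.12  0.35  1.63  0.    1.16 -1.36]
```

View pics/w1.png

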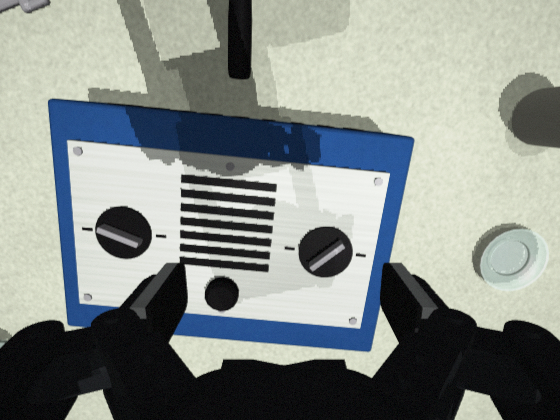

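The wrist view agrees with the top view. The open bar is at (327,257) in this picture and the closed one at (119,236). Open bar centre is about (0.565, 0.204), angle −0.988. The closed bar is at 1.055, which gives the stop angle. Now to the key.

```bash
echo '{"deltas":[[0,-0.045,0,0,1],[-0.004,-0.09,0,0,1],[-0.006,-0.14,0,0,1],[-0.008,-0.19,0,0,1],[-0.01,-0.24,0.01,0,1],[-0.012,-0.29,0.02,0,1],[-0.014,-0.34,0.04,0,1],[-0.016,-0.39,0.05,0,1],[-0.016,-0.43,0.06,0,1],[-0.016,-0.469,0.07,0,1],[-0.016,-0.469,0.07,0,1],[-0.016,-0.469,0.07,0,1]]}' > rows.txt && python3 drive.py rows.txt
python3 - <<'E'
from h import *
im,P=snap("wrist"); save(im,"w2.png"); np.savez("/tmp/w2",im=im,P=P)
Z=np.nan_to_num(P[...,2]); near=np.hypot(P[...,0]-.4726,P[...,1]+.2985)
s=(near<.035)&(Z>.083)&(Z<.1); p=P[s]; print(len(p),pca(p[:,:2]),np.median(p[:,2]),cv2.minAreaRect(p[:,:2].astype(np.float32)))
s=(np.hypot(P[...,0]-.455,P[...,1]+.316)<.1)&(Z>.016)&(Z<.024); p=P[s]; print(len(p),cv2.minAreaRect(p[:,:2].astype(np.float32)))
to([.4726,-.2985,.074],1.48)
E
```

```text
t: 2.7
tcp_pos: [0.4738, -0.2967, 0.2198]
tool_rot: [0.045, 0.999, 0.001, -0.001]
force: [0.1, 0.5, 0.6]
finger_gap: 1.002
gripper_force: 0.0
1457 (array([ 0.4699, -0.2996]), -0.05) 0.09005556021848532 ((0.4709123373031616, -0.299654096364975), (0.021989282220602036, 0.04359498992562294), 86.94666290283203)
2690 ((0.4534970223903656, -0.3179815411567688), (0.13015088438987732, 0.13028453290462494), 88.30426788330078)
move [ 0.0009 -0.0029  0.1461] turn 0.002 yang 1.482 tilt [-0.0011  0.0018 -1.    ] t 2.75 q [-0.76  0.48  1.63  0.    1.03 -2.24]
```

View pics/w2.png

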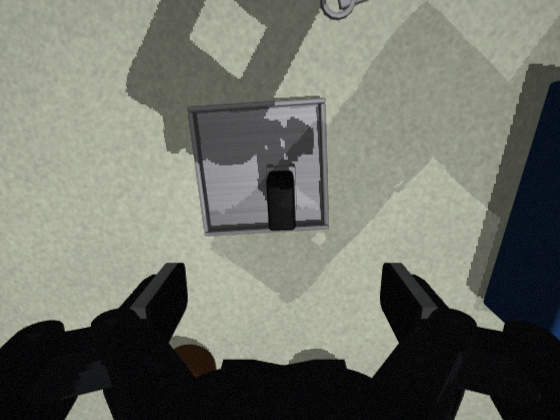

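The wrist view shows the key handle at (281,200) inside the tray, with tray corners near (190,105) and (327,230). Measured sizes match the spec (22×43.6 mm, top at 0.090). I descend and grasp.

```bash
echo '{"deltas":[[0.002,-0.004,0.04,-0.036,1],[0.002,-0.004,0.08,-0.036,1],[0.002,-0.004,0.11,-0.036,1],[0.002,-0.004,0.135,-0.036,1],[0.002,-0.004,0.146,-0.036,1],[0.002,-0.004,0.146,-0.036,1],[0.002,-0.004,0.146,-0.036,0.6],[0.002,-0.004,0.146,-0.036,0.3],[0.002,-0.004,0.146,-0.036,0],[0.002,-0.004,0.146,-0.036,0],[0.002,-0.004,0.146,-0.036,0],[0.002,-0.004,0.146,-0.036,0],[0.002,-0.004,0.146,-0.036,0],[0.002,-0.004,0.146,-0.036,0]]}' > rows.txt && python3 drive.py rows.txt 80
python3 - <<'E'
from h import *
to([.4713,-.2993,.15],1.518)
E
```

```text
t: 4.15
tcp_pos: [0.4717, -0.3022, 0.0748]
tool_rot: [0.027, 1.0, -0.0, 0.0]
force: [-0.6, 0.0, 4.8]
finger_gap: 0.245
gripper_force: 79.5
move [ 0.0005  0.0028 -0.0752] turn -0.002 yang 1.516 tilt [ 4.e-04 -5.e-04 -1.e+00] t 4.15 q [-0.77  0.71  1.73 -0.    0.71 -2.29]
```

```bash
echo '{"deltas":[[0,0,-0.03,0,0],[0,0,-0.07,0,0],[0,0,-0.11,0,0],[0,0,-0.15,0,0],[0,0,-0.165,0,0],[0,0,-0.165,0,0]]}' > rows.txt && python3 drive.py rows.txt
python3 - <<'E'
from h import *
to([.565,.204,.24],.583)
E
```

```text
t: 4.75
tcp_pos: [0.4726, -0.3029, 0.2417]
tool_rot: [0.027, 1.0, -0.002, 0.002]
force: [-0.3, -0.1, -1.6]
finger_gap: 0.249
gripper_force: 78.6
move [-0.0646  0.5112  0.    ] turn 0.933 yang 1.516 tilt [ 0.0041 -0.004  -1.    ] t 4.75 q [-0.77  0.45  1.61 -0.    1.07 -2.29]
```

```bash
echo '{"deltas":[[-0.005,0.04,0,0.07,0],[-0.01,0.08,0,0.14,0],[-0.015,0.12,0,0.22,0],[-0.02,0.16,0,0.3,0],[-0.025,0.2,0,0.37,0],[-0.03,0.24,0,0.44,0],[-0.035,0.28,0,0.52,0],[-0.04,0.32,0,0.6,0],[-0.045,0.36,0,0.67,0],[-0.05,0.4,0,0.74,0],[-0.056,0.44,0,0.81,0],[-0.06,0.475,0,0.88,0],[-0.064,0.5,0,0.933,0],[-0.065,0.511,0,0.933,0],[-0.065,0.511,0,0.933,0],[-0.065,0.511,0,0.933,0]]}' > rows.txt && python3 drive.py rows.txt
python3 - <<'E'
from h import *
to([.565,.204,.24],.583)
imt,Pt=snap("top"); imw,Pw=snap("wrist")
save(np.hstack([imw[:,80:480],cv2.resize(imt[140:240,120:220],(400,420))]),"f.png"); np.savez("/tmp/f",imt=imt,Pt=Pt,imw=imw,Pw=Pw)
Z=np.nan_to_num(Pw[...,2]); 
for z0,z1 in((.15,.175),(.175,.21),(.115,.13)):
    s=(np.hypot(Pw[...,0]-.565,Pw[...,1]-.204)<.03)&(Z>z0)&(Z<z1); p=Pw[s]
    if len(p)>10: print(z0,z1,len(p),pca(p[:,:2]),cv2.minAreaRect(p[:,:2].astype(np.float32)),p.min(0).round(4))
E
```

```text
t: 6.35
tcp_pos: [0.5636, 0.2037, 0.2381]
tool_rot: [0.474, 0.881, -0.001, -0.001]
force: [-0.4, 0.1, -1.1]
finger_gap: 0.246
gripper_force: 78.8
move [-0.0005  0.0013 -0.0019] turn 0.001 yang 0.584 tilt [-0.0027 -0.0013 -1.    ] t 6.35 q [ 0.16  0.51  1.51 -0.    1.12 -0.42]
0.15 0.175 46 (array([0.5505, 0.2206]), 0.581) ((0.5510921478271484, 0.22071631252765656), (0.027312418445944786, 0.0012262770906090736), 33.44526290893555) [0.5398 0.213  0.1694]
0.175 0.21 1089 (array([0.553 , 0.2184]), 0.577) ((0.5550995469093323, 0.21509283781051636), (0.027792343869805336, 0.015583740547299385), 33.98102569580078) [0.5398 0.2009 0.1753]
0.115 0.13 169 (array([0.5572, 0.2145]), -0.974) ((0.557472288608551, 0.21398064494132996), (0.005277926102280617, 0.01543981209397316), 33.499603271484375) [0.5516 0.2065 0.1151]
```

View pics/f.png

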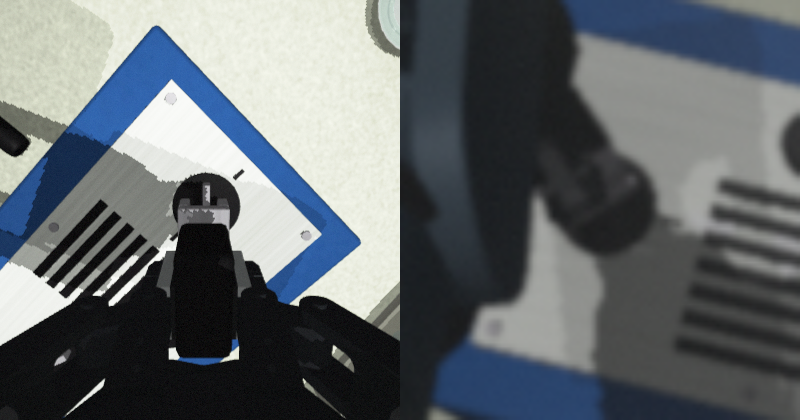

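The left half (wrist view) shows the bar end at (206,190) lying centred between the prongs at about (205,212), and parallel to them. The measured offset is 1.5 mm across the bar. I lower the key over it.

```bash
echo '{"deltas":[[0,0.0015,0.01,0,0],[0,0.0015,0.025,0,0],[0,0.0015,0.037,0,0],[0,0.0015,0.044,0,0],[0,0.0015,0.05,0,0],[0,0.0015,0.056,0,0],[0,0.0015,0.056,0,0],[0,0.0015,0.056,0,0]]}' > rows.txt && python3 drive.py rows.txt
python3 - <<'E'
from h import *
to([.565,.204,.182],.583); print(manip.sense()["force"],manip.sense()["ft_torque"])
E
```

```text
t: 7.25
tcp_pos: [0.5659, 0.2057, 0.1835]
tool_rot: [0.474, 0.881, 0.0, 0.0]
force: [1.1, 0.4, -1.0]
finger_gap: 0.25
gripper_force: 78.9
move [-0.0009 -0.0016  0.0015] turn 0.0 yang 0.583 tilt [ 4.e-04  1.e-04 -1.e+00] t 7.25 q [ 0.16  0.58  1.56  0.    1.   -0.42]
[ 1.13466273  0.44787431 -1.02975622] [-0.00205689 -0.03977604 -0.06362256]
```

```bash
echo '{"deltas":[[0,-0.001,0.001,0.05,0],[0,-0.001,0.002,0.14,0],[0,-0.001,0.002,0.23,0],[0,-0.001,0.002,0.32,0],[0,-0.001,0.002,0.41,0],[0,-0.001,0.002,0.5,0],[0,-0.001,0.002,0.59,0],[0,-0.001,0.002,0.68,0],[0,-0.001,0.002,0.77,0],[0,-0.001,0.002,0.86,0],[0,-0.001,0.002,0.95,0],[0,-0.001,0.002,1.04,0],[0,-0.001,0.002,1.1,0],[0,-0.001,0.002,1.16,0],[0,-0.001,0.002,1.2,0],[0,-0.001,0.002,1.2,0]]}' > rows.txt && python3 drive.py rows.txt
python3 - <<'E'
from h import *
to([.565,.204,.182],.583); s=manip.sense(); print(s["force"].round(2),s["ft_torque"].round(3))
E
```

```text
t: 8.85
tcp_pos: [0.5647, 0.2049, 0.1818]
tool_rot: [0.888, 0.459, -0.0, 0.0]
force: [-1.8, -0.9, -0.7]
finger_gap: 0.251
gripper_force: 78.8
move [-0.0006  0.0008 -0.0002] turn -1.199 yang -0.616 tilt [ 0.e+00 -5.e-04 -1.e+00] t 8.85 q [ 0.16  0.58  1.56 -0.    1.    0.78]
[-1.77 -0.86 -0.69] [-0.194  0.214  0.039]
```

```bash
echo '{"deltas":[[0,0,0,0.04,0],[0,0,0,0.08,0],[0,0,0,0.12,0],[0,0,0,0.12,0]]}' > rows.txt && python3 drive.py rows.txt
python3 -c "
from h import *
s=manip.sense(); print(s['force'].round(2),s['ft_torque'].round(3),s['q'].round(3))"
echo '{"deltas":[[0,0,0,0.04,0],[0,0,0,0.08,0],[0,0,0,0.08,0]]}' > rows.txt && python3 drive.py rows.txt
python3 -c "
from h import *
s=manip.sense(); print(s['force'].round(2),s['ft_torque'].round(3),s['q'].round(3))"
```

```text
t: 9.25
tcp_pos: [0.5647, 0.205, 0.1818]
tool_rot: [0.914, 0.405, -0.0, 0.0]
force: [-1.5, -0.9, 0.1]
finger_gap: 0.247
gripper_force: 79.0
[-1.49 -0.91  0.11] [-0.132  0.261  0.019] [ 0.162  0.583  1.562 -0.     0.996  0.898]
t: 9.55
tcp_pos: [0.5647, 0.205, 0.1817]
tool_rot: [0.93, 0.369, -0.0, 0.0]
force: [-1.5, -0.2, 0.9]
finger_gap: 0.245
gripper_force: 79.0
[-1.49 -0.23  0.86] [-0.177  0.267  0.086] [ 0.162  0.583  1.562 -0.     0.996  0.978]
```

```bash
for i in 1; do echo '{"deltas":[[0,0,0,0.04,0],[0,0,0,0.08,0],[0,0,0,0.08,0]]}' > rows.txt && python3 drive.py rows.txt; done
python3 - <<'E'
from h import *
s=manip.sense(); print(s['force'].round(2),s['ft_torque'].round(3),s['q'].round(3))
im,P=snap("wrist"); save(im,"g.png")
Z=np.nan_to_num(P[...,2])
for z0,z1 in((.111,.116),(.118,.124),(.125,.155)):
    s=(np.hypot(P[...,0]-.565,P[...,1]-.204)<.03)&(Z>z0)&(Z<z1); p=P[s]
    if len(p)>10: print(z0,z1,len(p),pca(p[:,:2]),cv2.minAreaRect(p[:,:2].astype(np.float32)))
E
```

```text
t: 9.85
tcp_pos: [0.5647, 0.205, 0.1816]
tool_rot: [0.943, 0.332, -0.0, 0.0]
force: [-2.0, -0.5, 1.9]
finger_gap: 0.24
gripper_force: 79.3
[-1.96 -0.51  1.85] [-0.114  0.367  0.66 ] [ 1.630e-01  5.830e-01  1.562e+00 -1.000e-03  9.960e-01  1.056e+00]
0.111 0.116 46 (array([0.5785, 0.2184]), -0.764) ((0.5710480213165283, 0.21234700083732605), (0.029967429116368294, 0.04445374011993408), 57.89757537841797)
0.118 0.124 51 (array([0.5818, 0.2184]), -0.889) ((0.5814445614814758, 0.21800072491168976), (0.001864275778643787, 0.02742539905011654), 39.19070816040039)
0.125 0.155 1031 (array([0.5794, 0.2161]), -0.897) ((0.5767847299575806, 0.21405284106731415), (0.014601682312786579, 0.027988433837890625), 40.20561981201172)
```

View pics/g.png

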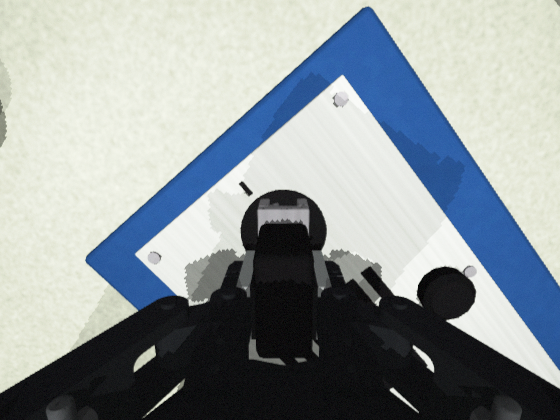

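The wrist view shows the key seated on the flange at (284,215), and the torque rose to 0.66 N·m, so the stop is reached. I back off into the slack and lift.

```bash
echo '{"deltas":[[0,0,0,-0.1,0],[0,0,0,-0.2,0],[0,0,0,-0.22,0],[0,0,-0.01,-0.22,0],[0,0,-0.03,-0.22,0],[0,0,-0.05,-0.22,0],[0,0,-0.07,-0.22,0],[0,0,-0.08,-0.22,0],[0,0,-0.08,-0.22,0]]}' > rows.txt && python3 drive.py rows.txt
python3 - <<'E'
from h import *
im,P=snap("wrist")
Z=np.nan_to_num(P[...,2])
for z0,z1 in((.115,.13),(.14,.2),(.2,.215)):
    s=(np.hypot(P[...,0]-.565,P[...,1]-.204)<.032)&(Z>z0)&(Z<z1); p=P[s]
    if len(p)>10: print(z0,z1,len(p),pca(p[:,:2]),cv2.minAreaRect(p[:,:2].astype(np.float32)),p[:,2].min())
to([.4535,-.3175,.2417],1.516)
E
```

```text
t: 10.8
tcp_pos: [0.566, 0.2053, 0.2634]
tool_rot: [0.902, 0.432, 0.002, 0.001]
force: [0.3, 0.5, -2.3]
finger_gap: 0.25
gripper_force: 78.8
0.115 0.13 178 (array([0.5702, 0.2127]), 1.014) ((0.5698087215423584, 0.21226900815963745), (0.019711775705218315, 0.005963177885860205), 57.16839599609375) 0.11556061562399436
0.14 0.2 43 (array([0.5807, 0.2215]), -0.681) ((0.5800679326057434, 0.2216968536376953), (0.001147627830505371, 0.02728021889925003), 51.24327850341797) 0.194058884249019
0.2 0.215 198 (array([0.5802, 0.2219]), -0.68) ((0.5795964002609253, 0.22117789089679718), (0.0027972443494945765, 0.02774845063686371), 51.50190734863281) 0.20007726343185023
move [-0.4771  0.2407  0.0199] turn -2.194 yang -0.678 tilt [ 1.7e-03  4.0e-04 -1.0e+00] t 10.85 q [0.16 0.48 1.49 0.   1.17 0.84]
```

The bar now lies at about 1.01 rad, parallel to the other screw's 1.055, so it is closed. Next I carry the key back; the yaw is free in the tray, so no turn is needed.

```bash
echo '{"deltas":[[-0.03,0.015,0,0,0],[-0.07,0.035,0,0,0],[-0.11,0.055,0,0,0],[-0.15,0.075,0,0,0],[-0.19,0.096,0,0,0],[-0.23,0.116,0,0,0],[-0.27,0.136,0,0,0],[-0.31,0.156,0,0,0],[-0.35,0.177,0,0,0],[-0.39,0.197,0.01,0,0],[-0.43,0.217,0.03,0,0],[-0.46,0.232,0.05,0,0],[-0.477,0.241,0.07,0,0],[-0.477,0.241,0.08,0,0],[-0.477,0.241,0.08,0,0],[-0.477,0.241,0.08,0,0]]}' > rows.txt && python3 drive.py rows.txt
python3 - <<'E'
from h import *
to([.4535,-.3175,.0755])
E
```

```text
t: 12.45
tcp_pos: [0.4538, -0.3164, 0.181]
tool_rot: [0.902, 0.432, -0.0, -0.001]
force: [0.7, -0.2, -0.9]
finger_gap: 0.248
gripper_force: 78.8
move [-0.0011  0.0007  0.1055] turn 0 yang -0.676 tilt [-0.0011  0.0016 -1.    ] t 12.45 q [-0.81  0.53  1.68  0.    0.93 -0.14]
```

```bash
echo '{"deltas":[[0,0,0.03,0,0],[0,0,0.06,0,0],[0,0,0.08,0,0],[0,0,0.09,0,0],[0,0,0.097,0,0],[0,0,0.102,0,0],[0,0,0.105,0,0],[0,0,0.105,0,0],[0,0,0.105,0,0]]}' > rows.txt && python3 drive.py rows.txt
python3 - <<'E'
from h import *
to([.4535,-.3175,.0748])
E
```

```text
t: 13.35
tcp_pos: [0.4541, -0.3181, 0.0769]
tool_rot: [0.902, 0.432, 0.0, 0.001]
force: [0.2, -0.3, -1.9]
finger_gap: 0.245
gripper_force: 79.0
move [ 0.0001 -0.0009  0.0021] turn 0 yang -0.677 tilt [ 8.e-04 -9.e-04 -1.e+00] t 13.35 q [-0.81  0.7   1.74 -0.    0.7  -0.14]
```

```bash
echo '{"deltas":[[0,0,0.001,0,0],[0,0,0.002,0,0],[0,0,0.0025,0,0],[0,0,0.0025,0,0]]}' > rows.txt && python3 drive.py rows.txt
```

```text
t: 13.75
tcp_pos: [0.4541, -0.318, 0.0748]
tool_rot: [0.902, 0.432, 0.0, 0.0]
force: [-1.2, 0.4, 5.4]
finger_gap: 0.25
gripper_force: 79.9
```

Contact with the floor shows in the force reading (+7 N). I release and retreat.

```bash
echo '{"deltas":[[0,0,0,0,0.35],[0,0,0,0,0.5],[0,0,0,0,0.7],[0,0,0,0,0.8],[0,0,0,0,0.8],[0,0,0,0,0.8],[0,0,0,0,0.8]]}' > rows.txt && python3 drive.py rows.txt 20
echo '{"deltas":[[0,0,-0.02,0,0.8],[0,0,-0.05,0,0.8],[0,0,-0.09,0,0.8],[0,0,-0.13,0,0.8],[0,0,-0.15,0,0.8],[0,0,-0.15,0,0.8],[0,0,-0.15,0,0.8]]}' > rows.txt && python3 drive.py rows.txt
python3 - <<'E'
from h import *
im,P=snap("wrist"); imt,Pt=snap("top"); ims,Ps=snap("scene")
save(np.hstack([im[:,80:480],cv2.resize(ims[150:290,110:243],(400,420))]),"end.png")
Z=np.nan_to_num(P[...,2]); s=(np.hypot(P[...,0]-.4535,P[...,1]+.3175)<.035)&(Z>.08)&(Z<.1); p=P[s]
print(len(p),np.median(p[:,2]),cv2.minAreaRect(p[:,:2].astype(np.float32)))
Z=np.nan_to_num(Pt[...,2])
for c in((.5655,.2042),(.527,.0085)):
    s=(np.hypot(Pt[...,0]-c[0],Pt[...,1]-c[1])<.024)&(Z>.117); print(pca(Pt[s][:,:2]),s.sum())
E
```

```text
t: 14.45
tcp_pos: [0.4539, -0.3177, 0.0738]
tool_rot: [0.902, 0.432, -0.0, -0.0]
force: [-0.5, -1.7, -0.7]
finger_gap: 0.8
gripper_force: 0.0
t: 15.15
tcp_pos: [0.4536, -0.3175, 0.2237]
tool_rot: [0.902, 0.432, -0.0, 0.0]
force: [-0.1, 0.2, -0.2]
finger_gap: 0.802
gripper_force: 0.0
1433 0.09017228121223378 ((0.45435652136802673, -0.3180535137653351), (0.043521225452423096, 0.021520130336284637), 51.35121536254883)
(array([0.566 , 0.2043]), 1.004) 56
(array([nan, nan]), 1.571) 0h.py:23: RuntimeWarning: Mean of empty slice.
  q=p-p.mean(0); w,V=np.linalg.eigh(q.T@q); return p.mean(0).round(4),round(float(np.arctan(V[1,1]/V[0,1])),3)
  ret = um.true_divide(
h.py:23: RuntimeWarning: divide by zero encountered in scalar divide
  q=p-p.mean(0); w,V=np.linalg.eigh(q.T@q); return p.mean(0).round(4),round(float(np.arctan(V[1,1]/V[0,1])),3)
```

View pics/end.png

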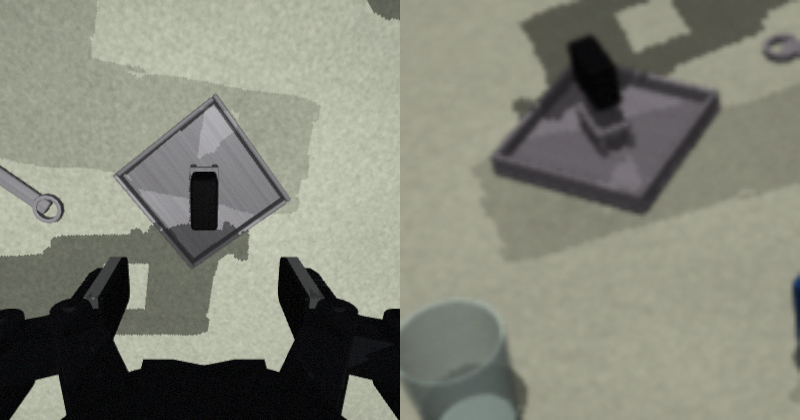

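The key stands upright at the tray centre: handle at (204,200), top at 0.090 m. The turned screw's bar stays at 1.00 rad and the gripper is clear.

```bash
python3 -c "
from station import manip
print(manip.sign_off())"
```

```text
the job is handed in; nothing more can be done
None
```

I turned the open screw to its stop with the fork key, stood the key upright in its tray, released it and handed the job in at about 15 s; the other screw was not touched, and sign-off gave no verdict.

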